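# Return a bit case through the sprung gate of the returns lane

### The job

Put the long black bit case flat into the open mouth of the returns lane, then push it gently through the two sprung flaps and along the lane until it sits fully home and square against the end stop with the feeler pressed in. The stop gets clamped at a different place each shift, so feel for it and never ram it. Let the flaps swing shut behind the case and leave the other things on the bench alone.

Things in the scene. Friction and masses are not known exactly. Their poses are not given: they have to be found in the camera images.
- case: the bit case to return: black plastic box, grey seam, two grey latches on one long side, five ribs on top; 58 (own x) x 110 (own y) x 40 (z) mm, 0.28 to 0.56 kg; origin at the centre of its underside. The only long flat box on the bench; best gripped across its 58 mm. Goes into the lane with its long side across; either long side may lead.
- lane: the returns lane, fixed to the bench, place and yaw vary: steel floor plate 6 mm thick (lane x -100 to +215 mm, y +-84 mm), aluminium sides, open at the front. Origin on the bench top under the middle of the gate; own +x points inwards along the lane, z up. Smooth: friction with the case about 0.35. Keep the contact force between case and lane (its flaps and stop included) below 25 N.
- mouth (a point): where to set the case down: on the floor of the mouth, lane x -50, y 0, 6 mm above the bench. The mouth is a funnel (lane x -95 to -10) of walls 32 mm high over the bench, inside width 150 mm at its front, narrowing to 115 mm; nothing above it. A case centred here, long side across the lane, lies wholly in the mouth before the gate.
- gate (a point): middle of the gate on the lane's floor, lane x 0, y 0, z 6 mm. Posts at lane x -10 to 0, 115 mm apart, 44 mm high; two sprung leaves behind them, no header above. Behind the gate the side walls stand 160 mm apart.
- slot (a point): middle of the open slot above the lane behind the gate (lane x 112, y 0, 55 mm above the bench). From lane x +10 inwards clear covers, 51 to 58 mm above the bench, lie over both edges; the slot between them is 64 mm wide (y +-32 mm), so closed fingers pointing down can follow the case the whole way, but a case cannot be let in from above.
- stop_zone (a point): middle of the range of the end stop, on the lane's floor, lane x 158: the stop is a black plate across the lane, 140 mm wide, 45 mm high, clamped with its face anywhere from lane x +138 to +178 mm. Its true place is NOT reported and must be felt; it is rigid. In the last 8 mm before it the case also presses the light feeler (under 1 N).
- flap_left (a joint): left (+y) leaf of the gate: grey plate 70 mm long, 4 thick, 10 to 44 mm above the bench, on an upright hinge at lane x +3, y +72. 0 rad shut, its end at the middle; grows to 1.45 as it swings inwards; cannot swing outwards. Spring 0.02 (shut) to 0.06 N m (open). Closes only when the rear of the case is over 73 mm beyond the gate and the fingers are out.
- flap_right (a joint): right (-y) leaf of the gate, the mirror image: hinge at lane x +3, y -72 mm, 0 rad shut, grows to 1.45 rad as it swings inwards. Both leaves together resist the case with a few newtons.
- feeler (a joint): light sprung feeler in the middle of the end stop (24 mm wide, 19 to 33 mm above the bench), pressed by the case: 0 when out (8 mm proud of the stop's face), 0.008 m when the case lies against the stop. Its spring (0.3 N pressed) is too weak to push the case back.
- short_case: bystander: black case like the bit case but shorter, 58 x 76 x 40 mm, two ribs; origin under its centre
- battery: bystander: tool battery, 64 x 80 x 58 mm, stepped top; origin under its centre
- carton: bystander: small cardboard carton 80 x 85 x 55 mm; origin under its centre
- screwdriver: bystander: screwdriver lying near the robot; origin at its underside
- tape_roll: bystander: tape roll, 90 mm across, 45 mm high; origin under its centre

How it is judged:
On the way, in this order (a step that is already met when the one before it is completed fails the run):
1. the case lies flat in the mouth of the lane, before the gate, let go (x of case in the frame of lane between -0.09 and -0.02 m and y of case in the frame of lane between -0.025 and 0.025 m and z of case in the frame of lane between 0.002 and 0.01 m and angle between case's own z axis and vertical below 0.08 rad and contact force between the fingers and case below 0.1 N and value of joint each of flap_left, flap_right below 0.3 rad), for 0.2 s.
2. the case is in the gateway, flat on the lane's floor, and pushes both flaps open (x of case in the frame of lane between 0.01 and 0.09 m and z of case in the frame of lane below 0.012 m and value of joint each of flap_left, flap_right above 0.6 rad), for 0.1 s.
At the end, for the whole second after the job is handed in: The case lies still and flat on the lane's floor behind the gate, square to the lane (within 0.08 rad) and home against the end stop (feeler pressed more than 6 of its 8 mm), and both flaps are shut (within 0.08 rad) (value of joint feeler above 0.006 m and x of case in the frame of lane between 0.1 and 0.152 m and z of case in the frame of lane between 0.002 and 0.01 m and angle between case's own z axis and vertical below 0.08 rad and angle between the x axis of case and the x axis of lane, either way round below 0.08 rad and value of joint each of flap_left, flap_right below 0.08 rad and linear speed of case below 0.01 m/s); the robot touches nothing.
It fails at once if the case is rammed: more than 25 N between it and the lane, its flaps or its stop (contact force between case and lane above 25 N).
It fails at once if another loose thing on the bench is shifted by more than 30 mm (distance of any of short_case, battery, carton, screwdriver, tape_roll from where it was at the start of the episode above 0.03 m).
It also fails if it takes over 70 s, if anything falls off the work surface, if the arm or the gripper's body presses on something with over 40 N, if the wrist force passes 120 N, or if a joint passes its speed limit or range.

### The arm

A 6-joint arm with a two-finger parallel gripper is mounted at the origin on the work surface. World frame = base frame: x ahead of the robot, y to its left, z up, the work surface at z = 0. Lengths are in m, angles in rad, forces in N, time in s.
With the tool pointing down it reaches from about 0.3 to 0.75 m from the base axis. Payload 8.5 kg.
Tool frame: the origin (TCP) lies on the front face of the gripper's body, between the roots of the fingers; the fingertips stand 73 mm ahead of it and the grasp point (between the pads) lies manip.hold_point_z ahead of it (manip.hold_point_z is the distance from the TCP to the grasp point, in m); z points along the fingers, y is the direction in which the jaws open and shut (so a half turn about z gives the same grasp; the last joint's range is limited). The gripper opens to 85 mm and grips with 20 to 120 N. Pads are 22 mm wide; open, the fingers measure 114 mm over their backs; the gripper's body (76 mm by 85 mm) begins 54 mm behind the grasp point. The pads swing forward as they close: fully open they stand 13 mm farther back than shut.
Start: joints at [-1.351, 0.381, 1.297, -0, 1.464, -0.215], TCP at [0.232, -0.499, 0.304] pointing down, gripper open.
Joint ranges: [-3.11, 3.11], [-0.89, 2.33], [0.22, 2.48], [-1.42, 4.56], [0.17, 2.85], [-2.88, 2.88]. Speed limits (rad/s): [2.39, 2.39, 3.14, 3.14, 3.14, 3.14].

### API

Orientations are given as a rotation vector (axis times angle).
In Python, from rig import read_state, cams, job, spotter, manip gives the robot as it stands. The module is installed in compiled form; this text tells all that it offers.
- The arm moves only by the tool move_arm, never from a script. Its arguments are lists of equal length, an entry for each row: "translation": the shift along the tool's x, y, z in m, a list of three; "delta_rot": the turn, a rotation vector about the tool's x, y, z in rad, a list of three; "jaw": the opening, from 0 (shut) to 1 (fully open). In form: {"translation": [[dx, dy, dz], ...], "delta_rot": [[ax, ay, az], ...], "jaw": [jaw, ...]}. A call has 1 to 20 rows; each row shifts and turns the commanded pose from where the row before left it, along the tool's axes as they then stand; what a row does not reach is not made up. A row lasts 1/8 s, in which the tool goes at most 62.5 mm and 10.7 degrees, less where a joint would pass 70% of its speed; a pose out of reach is approached as far as the arm can. A call is refused whole if a number of a shift passes 0.0625 or a number of a turn 0.188, either way. A call with a gripper value outside its range is refused whole. The fingers move at their own pace and stop on an object; "newtons" is the grip in N (left out, the last holds). Time passes only in rows, so rows that do not move let the fingers close. It gives the time, the measured TCP pose, the force and the opening at its end, in the units of the state.
- read_state(): the state, without advancing time (a new reading comes with each control period).
- cams.snapshot(name): name is "scene" or "top"; returns the picture (420x560x3 uint8, blue, green, red); there is no depth.
- cams.camera_model(name): a dict with "K" (3x3 intrinsics, pixels), "k1" (the pictures are not rectified: a ray, as slopes to the right and down, at radius r is drawn at 1 + k1 r^2 times it, then the intrinsics apply), "eye" and "attitude" of the camera in the world. Camera axes: x right, y down, z forward; pixel columns grow to the right and rows downward; lengths in m; the calibration is good to about 2 mm. A picture is of the moment at which its call begins. camera_model takes no time and is no camera call.
- job.job_done(): hands the job in, once; it reports no verdict.
Trained networks look in the newest picture that a camera, given by its name, has taken for a name from the list of things; names that differ only in an ending like _2 or _b are one class to them, and where a whole thing is asked for, a point or a joint stands for the part that bears it (a point fixed in the world has none). Each returns a list of dicts, best first, with "conf" (0 to 1); they miss things now and then, are a little off and sometimes report something else, mostly with a low value. They report only what shows in the picture. A call takes as long as a camera call.
- spotter.cut_out(target, camera): "region" (420x560 bool, what is visible of it).
- spotter.landmark_of(target, camera): "at" ([x, y, z] in m, in world coordinates, good to about 4 mm: a listed point, or the origin of a listed thing).
The state is a dict: "time_s": time; "joints": joint angles; "dq": joint speeds; "joint_efforts": joint torques, N m; "position": TCP position; "tcp_rot": TCP orientation; "wrist_force": force on the tool from outside, world axes, zero at the start; "torque": the same for the moment, N m; "finger_gap": finger opening in m.
Only numpy, scipy, OpenCV 4.12 (cv2) and the standard library are available. Lean on these libraries where they do the work, as an engineer would, in place of code of your own. Each camera call takes 0.05 s, during which the arm holds its last target. There are 200 camera calls.

## Working session

There is one attempt and no reset: what is moved stays moved. The work goes in short steps, Python scripts to look and compute and a tool call to move; the robot and the scene stay as the last step left them, time stands still between calls to the robot, and variables do not carry over. Pictures are saved under pics/ and viewed, about 8 in all and at most 12, crops included, and the job is handed in when it is done.

Besides the shell and the picture viewer there is one more tool, called after "Request:" by a JSON object that holds its "name" and its "arguments", one argument or row to a line. move_arm: Moves the arm, as the interface text tells. Its arguments: {"type":"object","properties":{"translation":{"type":"array"},"delta_rot":{"type":"array"},"jaw":{"type":"array"},"newtons":{"type":"number"}},"required":["translation","delta_rot","jaw"]}

```bash
mkdir -p pics; python3 - <<'E'
from rig import read_state,cams,spotter,manip
import cv2,numpy as np
s=read_state();print(s['time_s'],s['position'],s['tcp_rot'],s['finger_gap'],manip.hold_point_z)
for c in ['top','scene']:
    im=cams.snapshot(c);cv2.imwrite(f'pics/{c}0.png',im)
    m=cams.camera_model(c);print(c,m)
    for t in ['case','lane','mouth','gate','slot','stop_zone','short_case']:
        print(t,[(np.round(d['at'],4).tolist(),round(d['conf'],2)) for d in spotter.landmark_of(t,c)[:3]])
E
```

```text
0.0 [ 0.23161161 -0.49863253  0.30331984] [-3.06622970e+00 -6.77289538e-01  7.88201680e-05] 0.08513376396910195 0.0539
top {'K': array([[385.79453921,   0.        , 282.89616796],
       [  0.        , 385.79453921, 206.25098388],
       [  0.        ,   0.        ,   1.        ]]), 'k1': -0.0659212059471779, 'eye': array([ 0.41582675, -0.01909896,  0.80373461]), 'attitude': array([-2.12599331,  2.18639118, -0.07527104])}
case [([0.4425, 0.3111, 0.0007], 0.79)]
lane [([0.5317, 0.0157, -0.0006], 0.98)]
mouth [([0.488, 0.0188, 0.0008], 0.62)]
gate [([0.5325, 0.0138, 0.0087], 0.67)]
slot [([0.6424, -0.0021, 0.0545], 0.93), ([0.3401, 0.165, -0.0001], 0.64)]
stop_zone [([0.687, -0.0112, 0.0049], 0.88)]
short_case [([0.451, -0.301, 0.0006], 0.65)]
scene {'K': array([[447.00013472,   0.        , 273.24449684],
       [  0.        , 447.00013472, 207.86340664],
       [  0.        ,   0.        ,   1.        ]]), 'k1': -0.09590355405980731, 'eye': array([ 1.16705784, -0.14494336,  0.72471462]), 'attitude': array([-1.90846793, -1.53223159,  0.6199552 ])}
case [([0.4396, 0.3088, 0.0022], 0.55)]
lane [([0.5287, 0.0096, -0.0013], 0.89), ([0.6411, -0.0035, 0.0582], 0.53)]
mouth [([0.4824, 0.0174, 0.0104], 0.56)]
gate [([0.526, 0.0104, 0.0052], 0.83)]
slot [([0.6418, -0.0057, 0.0576], 0.98)]
stop_zone [([0.6841, -0.0112, 0.0056], 0.71)]
short_case [([0.4508, -0.2988, 0.0016], 0.91), ([0.5286, 0.0098, 0.0063], 0.68)]
```

View pics/top0.png

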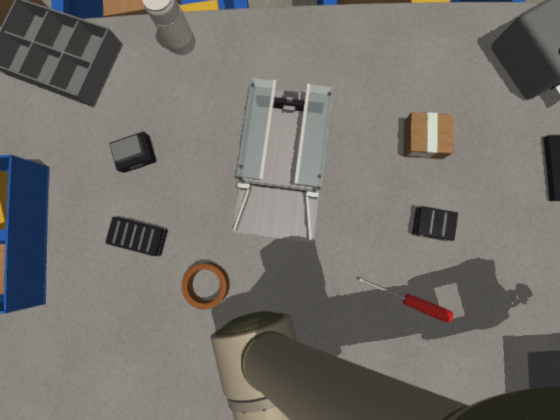

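View pics/scene0.png

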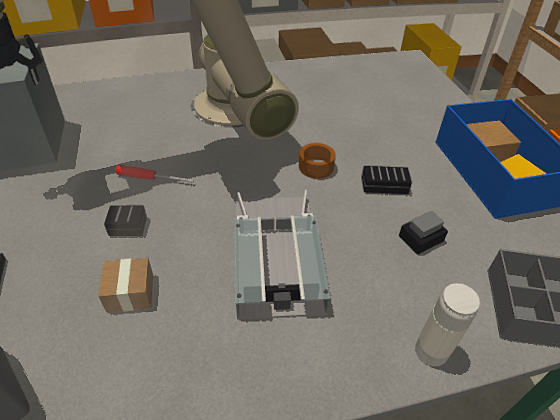

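```bash
cat > h.py <<'E'
from rig import read_state,cams,spotter,manip,job
import cv2,numpy as np
from scipy.spatial.transform import Rotation as R
def cam(c):
    m=cams.camera_model(c);return m,R.from_rotvec(m['attitude']).as_matrix()
def proj(P,c):
    m,A=cam(c);q=(np.asarray(P,float)-m['eye'])@A;s=q[...,:2]/q[...,2:]
    s=s*(1+m['k1']*(s**2).sum(-1,keepdims=True));K=m['K'];return s*[K[0,0],K[1,1]]+K[:2,2]
def rect(im,c,x0,x1,y0,y1,z,ppm):
    # rows: x decreasing downwards; cols: y decreasing to the right
    X=np.arange(x1,x0,-1/ppm);Y=np.arange(y1,y0,-1/ppm)
    g=np.stack([np.repeat(X[:,None],len(Y),1),np.repeat(Y[None],len(X),0),np.full((len(X),len(Y)),z)],-1)
    p=proj(g,c).astype(np.float32);return cv2.remap(im,p[...,0],p[...,1],cv2.INTER_CUBIC)
E
python3 - <<'E'
from h import *
im=cv2.imread('pics/top0.png')
cams.snapshot('top')
r=spotter.cut_out('case','top')[0];print(r['conf'])
z=.04
m=rect(r['region'].astype(np.uint8)*255,'top',.35,.55,.22,.40,z,2000)
c,_=cv2.findContours((m>127).astype(np.uint8),0,1);c=max(c,key=cv2.contourArea)
b=cv2.minAreaRect(c);print('case rect z.04 centre',.55-b[0][1]/2000,.40-b[0][0]/2000,'size',np.array(b[1])/2000,b[2])
a=rect(im,'top',.35,.55,.22,.40,.04,2000)
cv2.imwrite('pics/case_r.png',a)
a=rect(im,'top',.42,.74,-.14,.14,.055,2000)
cv2.imwrite('pics/lane_r.png',cv2.resize(a,None,fx=.9,fy=.9))
E
```

```text
0.85
case rect z.04 centre 0.44010346984863286 0.30050201416015626 size [0.12393731 0.06039065] 14.826478958129883
```

View pics/lane_r.png

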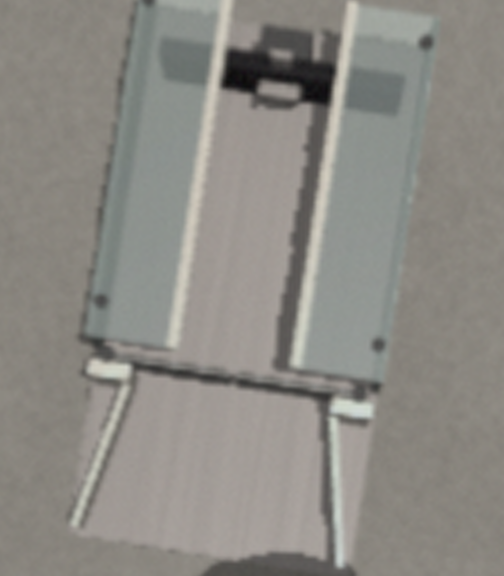

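View pics/case_r.png

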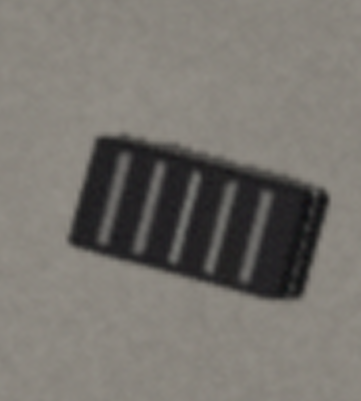

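```bash
cat >> h.py <<'E'
G=np.array([.5305,.0115]);LY=-.155
def lane2w(x,y):
    c,s=np.cos(LY),np.sin(LY);return G+[c*x-s*y,s*x+c*y]
def w2lane(p):
    c,s=np.cos(LY),np.sin(LY);d=np.asarray(p)[:2]-G;return np.array([c*d[0]+s*d[1],-s*d[0]+c*d[1]])
def st():
    s=read_state();T=R.from_rotvec(s['tcp_rot']);ty=T.as_matrix()[:,1]
    print('t',s['time_s'],'pos',s['position'].round(4),'lane',w2lane(s['position']).round(4),'tooly yaw',round(np.arctan2(ty[1],ty[0]),4),'F',np.round(s['wrist_force'],2),'gap',round(s['finger_gap'],4),'q',np.round(s['joints'],3));return s,T
def to(p,yaw):
    "tool-frame shift (in current tool axes) and turn to have TCP at p, tool y at yaw, z down"
    s,T=st();y=np.array([np.cos(yaw),np.sin(yaw),0]);z=np.array([0,0,-1.]);D=R.from_matrix(np.c_[np.cross(y,z),y,z])
    print('shift now-axes',T.inv().apply(p-s['position']).round(4),'in target axes',D.inv().apply(p-s['position']).round(4),'turn',(T.inv()*D).as_rotvec().round(4))
E
python3 - <<'E'
from h import *
import numpy as np
p=np.array([.441,.3075,.25])
for y in (-.26,-.26+np.pi): to(p,y)
im=cv2.imread('pics/top0.png')
# overlay model edges
def line(a,b,z,col):
    A=np.r_[lane2w(*a),z];B=np.r_[lane2w(*b),z]
    q=proj(np.array([A,B]),'top')*1; q=(q-[225,70])*4
    cv2.line(big,tuple(int(v) for v in q[0]),tuple(int(v) for v in q[1]),col,1)
big=cv2.resize(im[70:245,225:345],None,fx=4,fy=4,interpolation=cv2.INTER_CUBIC)
for y in(-.032,.032): line((.01,y),(.21,y),.058,(0,0,255))
for y in(-.084,.084): line((-.1,y),(.215,y),.006,(0,255,0))
line((-.1,-.084),(-.1,.084),.006,(0,255,0)); line((0,-.0575),(0,.0575),.044,(255,0,0));line((.01,-.084),(.01,.084),.058,(0,0,255))
for x in(.138,.158,.178): line((x,-.03),(x,.03),.045,(0,255,255))
big=big[:600]if big.shape[0]>600 else big
cv2.imwrite('pics/ov.png',big)
E
```

```text
t 0.9 pos [ 0.2317 -0.4988  0.3039] lane [-0.2165 -0.5503] tooly yaw -1.136 F [-0.51 -0.03 -0.04] gap 0.0853 q [-1.351  0.381  1.297 -0.     1.464 -0.215]
shift now-axes [ 0.5295 -0.6431  0.0539] in target axes [ 0.833  -0.005   0.0539] turn [ 0.     0.    -0.876]
t 0.9 pos [ 0.2317 -0.4988  0.3039] lane [-0.2165 -0.5503] tooly yaw -1.136 F [-0.51 -0.03 -0.04] gap 0.0853 q [-1.351  0.381  1.297 -0.     1.464 -0.215]
shift now-axes [ 0.5295 -0.6431  0.0539] in target axes [-0.833   0.005   0.0539] turn [ 0.     -0.      2.2656]
```

View pics/ov.png

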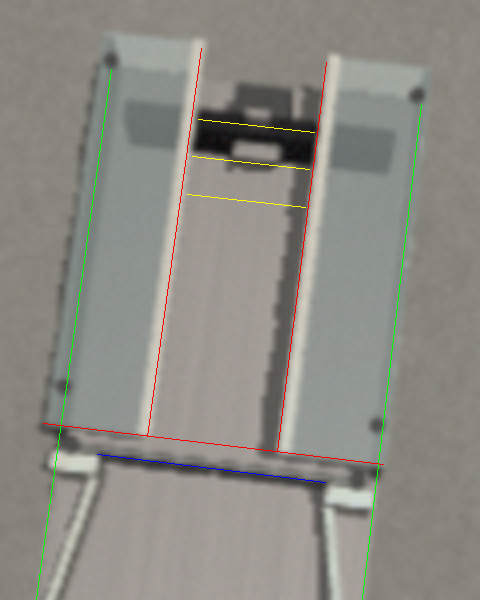

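Request:
{"name": "move_arm", "arguments": {
  "translation": [
    [0,0,0],
    [0,0,0],
    [0,0,0],
    [0,0,0],
    [0,0,0],
    [0.0555,0,0],
    [0.0555,0,0],
    [0.0555,0,0],
    [0.0555,0,0],
    [0.0555,0,0],
    [0.0555,0,0],
    [0.0555,0,0],
    [0.0555,0,0],
    [0.0555,0,0],
    [0.0555,0,0],
    [0.0555,0,0],
    [0.0555,0,0],
    [0.0555,0,0],
    [0.0555,0,0],
    [0.0555,0,0]
  ],
  "delta_rot": [
    [0,0,-0.175],
    [0,0,-0.175],
    [0,0,-0.175],
    [0,0,-0.175],
    [0,0,-0.175],
    [0,0,0],
    [0,0,0],
    [0,0,0],
    [0,0,0],
    [0,0,0],
    [0,0,0],
    [0,0,0],
    [0,0,0],
    [0,0,0],
    [0,0,0],
    [0,0,0],
    [0,0,0],
    [0,0,0],
    [0,0,0],
    [0,0,0]
  ],
  "jaw": [1,1,1,1,1,1,1,1,1,1,1,1,1,1,1,1,1,1,1,1],
  "newtons": 25
}}

```text
time_s: 3.4
position: [0.4467, 0.3075, 0.304]
tcp_rot: [2.491, 1.914, 0.001]
wrist_force: [1.1, -0.4, 0.2]
finger_gap: 0.0854
```

```bash
sed -i 's/.5305,.0115/.5305,.0105/' h.py; python3 - <<'E'
from h import *
im=cams.snapshot('scene')
for t in ('case',):
  print([(d['at'],d['conf']) for d in spotter.landmark_of(t,'scene')[:2]])
to(np.array([.441,.308,.085]),-.26)
E
```

```text
[([0.4407, 0.3063, 0.0], 0.72), ([0.4816, 0.0212, 0.0073], 0.38)]
t 3.5 pos [0.4468 0.3093 0.3032] lane [-0.1288  0.2823] tooly yaw -0.257 F [-0.76 -0.39 -0.27] gap 0.0853 q [3.870e-01 3.690e-01 1.317e+00 1.000e-03 1.455e+00 6.440e-01]
shift now-axes [-0.0029 -0.0053  0.2182] in target axes [-0.0027 -0.0053  0.2182] turn [-0.0003 -0.0009  0.003 ]
```

Request:
{"name": "move_arm", "arguments": {
  "translation": [
    [-0.003,-0.005,0.05],
    [0,0,0.05],
    [0,0,0.05],
    [0,0,0.035],
    [0,0,0.02],
    [0,0,0.012],
    [0,0,0],
    [0,0,0],
    [0,0,0],
    [0,0,0],
    [0,0,0],
    [0,0,0]
  ],
  "delta_rot": [
    [0,0,0],
    [0,0,0],
    [0,0,0],
    [0,0,0],
    [0,0,0],
    [0,0,0],
    [0,0,0],
    [0,0,0],
    [0,0,0],
    [0,0,0],
    [0,0,0],
    [0,0,0]
  ],
  "jaw": [1,1,1,1,1,1,1,0.5,0.5,0.5,0.5,0.5],
  "newtons": 25
}}

```text
time_s: 5.0
position: [0.441, 0.304, 0.0878]
tcp_rot: [2.491, 1.913, 0.002]
wrist_force: [-0.9, -2.0, 7.0]
finger_gap: 0.0575
```

Request:
{"name": "move_arm", "arguments": {
  "translation": [
    [0,0,-0.02],
    [0,0,-0.04],
    [0,0,-0.05],
    [0,0,-0.04],
    [0,0,0],
    [0,0,0]
  ],
  "delta_rot": [
    [0,0,0],
    [0,0,0],
    [0,0,0],
    [0,0,0],
    [0,0,0],
    [0,0,0]
  ],
  "jaw": [0.5,0.5,0.5,0.5,0.5,0.5],
  "newtons": 30
}}

```text
time_s: 5.75
position: [0.4402, 0.3036, 0.2351]
tcp_rot: [-2.491, -1.913, 0.005]
wrist_force: [-0.1, -0.6, -5.0]
finger_gap: 0.0577
```

```bash
python3 - <<'E'
from h import *
for c in('top','scene'):
  im=cams.snapshot(c); 
  print(c,[(d['at'],d['conf']) for d in spotter.landmark_of('case',c)[:2]])
  cv2.imwrite(f'pics/{c}1.png',im)
a=np.r_[lane2w(-.062,0),.235]
to(a,LY)
E
```

```text
top [([0.4389, 0.3074, 0.1462], 0.72), ([0.6292, -0.296, -0.0004], 0.61)]
scene [([0.4401, 0.3057, 0.1462], 0.82)]
t 5.95 pos [0.4406 0.3038 0.2354] lane [-0.1341  0.2759] tooly yaw -0.261 F [-0.33  0.67 -5.49] gap 0.0574 q [ 0.382  0.416  1.451 -0.     1.277  0.643]
shift now-axes [-0.2667  0.1009  0.0007] in target axes [-0.2759  0.0721  0.0004] turn [-0.0024  0.0016 -0.106 ]
```

View pics/scene1.png

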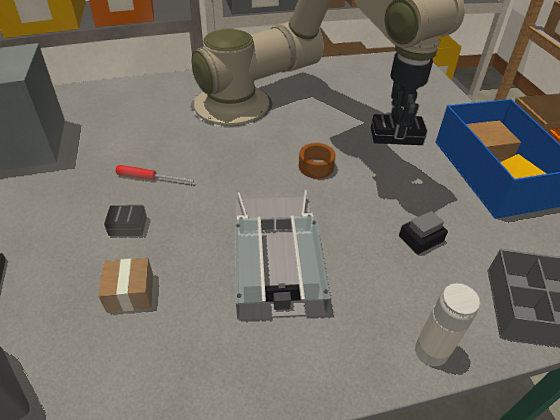

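Request:
{"name": "move_arm", "arguments": {
  "translation": [
    [0,0,0],
    [-0.04,0.01,0],
    [-0.04,0.011,0],
    [-0.04,0.011,0],
    [-0.04,0.01,0],
    [-0.04,0.01,0],
    [-0.04,0.01,0],
    [-0.038,0.01,0],
    [0,0,0],
    [0,0,0],
    [0,0,0]
  ],
  "delta_rot": [
    [0.0,0,-0.106],
    [0,0,0],
    [0,0,0],
    [0,0,0],
    [0,0,0],
    [0,0,0],
    [0,0,0],
    [0,0,0],
    [0,0,0],
    [0,0,0],
    [0,0,0]
  ],
  "jaw": [0.5,0.5,0.5,0.5,0.5,0.5,0.5,0.5,0.5,0.5,0.5]
}}

```text
time_s: 7.32
position: [0.4689, 0.0189, 0.2367]
tcp_rot: [-2.385, -2.044, 0.0]
wrist_force: [0.5, 0.2, -5.1]
finger_gap: 0.0574
```

```bash
python3 - <<'E'
from h import *
for c in('top','scene'):
  im=cams.snapshot(c); 
  print(c,[(d['at'],w2lane(d['at']),d['conf']) for d in spotter.landmark_of('case',c)[:2]])
  print('gate',[(d['at'],d['conf']) for d in spotter.landmark_of('gate',c)[:2]])
to(np.r_[lane2w(-.062,-.0025),.094],LY)
E
```

```text
top [([0.6329, -0.2944, -0.0013], array([ 0.14824287, -0.28543619]), 0.57)]
gate []
scene [([0.4674, 0.0209, 0.1509], array([-0.06394908,  0.00053394]), 0.81)]
gate [([0.5288, 0.0137, 0.0015], 0.63)]
t 7.625 pos [0.4691 0.0184 0.2369] lane [-0.0619 -0.0017] tooly yaw -0.1544 F [ 0.13  0.06 -5.04] gap 0.0573 q [-0.214  0.308  1.624  0.     1.21  -0.059]
shift now-axes [-8.000e-04 -1.000e-04  1.429e-01] in target axes [-8.000e-04 -1.000e-04  1.429e-01] turn [-0.     -0.      0.0006]
```

Lined up. Lowering, slowly at the end.

Request:
{"name": "move_arm", "arguments": {
  "translation": [
    [0,0,0.04],
    [0,0,0.04],
    [0,0,0.03],
    [0,0,0.018],
    [0,0,0.007],
    [0,0,0.003],
    [0,0,0.001],
    [0,0,0],
    [0,0,0]
  ],
  "delta_rot": [
    [0,0,0],
    [0,0,0],
    [0,0,0],
    [0,0,0],
    [0,0,0],
    [0,0,0],
    [0,0,0],
    [0,0,0],
    [0,0,0]
  ],
  "jaw": [0.5,0.5,0.5,0.5,0.5,0.5,0.5,0.5,0.5]
}}

```text
time_s: 8.75
position: [0.4693, 0.0181, 0.0983]
tcp_rot: [2.386, 2.042, 0.001]
wrist_force: [-0.6, -0.1, -5.8]
finger_gap: 0.0571
```

Request:
{"name": "move_arm", "arguments": {
  "translation": [
    [0,0,0.001],
    [0,0,0.001],
    [0,0,0.001],
    [0,0,0]
  ],
  "delta_rot": [
    [0,0,0],
    [0,0,0],
    [0,0,0],
    [0,0,0]
  ],
  "jaw": [0.5,0.5,0.5,0.5]
}}

```text
time_s: 9.25
position: [0.4691, 0.0181, 0.0948]
tcp_rot: [-2.387, -2.043, 0.0]
wrist_force: [-0.2, 0.3, -5.4]
finger_gap: 0.0573
```

Request:
{"name": "move_arm", "arguments": {
  "translation": [
    [0,0,0.001],
    [0,0,0],
    [0,0,0]
  ],
  "delta_rot": [
    [0,0,0],
    [0,0,0],
    [0,0,0]
  ],
  "jaw": [0.5,0.5,0.5]
}}

```text
time_s: 9.62
position: [0.4692, 0.0181, 0.094]
tcp_rot: [2.387, 2.043, 0.0]
wrist_force: [0.1, -0.3, -3.5]
finger_gap: 0.0572
```

Request:
{"name": "move_arm", "arguments": {
  "translation": [
    [0,0,0.0005],
    [0,0,0],
    [0,0,0],
    [0,0,0],
    [0,0,0],
    [0,0,0],
    [0,0,0]
  ],
  "delta_rot": [
    [0,0,0],
    [0,0,0],
    [0,0,0],
    [0,0,0],
    [0,0,0],
    [0,0,0],
    [0,0,0]
  ],
  "jaw": [0.5,0.5,0.8,0.8,0.8,0.8,0.8]
}}

```text
time_s: 10.5
position: [0.4691, 0.0181, 0.0934]
tcp_rot: [2.387, 2.043, 0.0]
wrist_force: [-0.7, 0.4, -0.3]
finger_gap: 0.0681
```

Request:
{"name": "move_arm", "arguments": {
  "translation": [
    [0,0,-0.01],
    [0,0,-0.03],
    [0,0,-0.04],
    [0,0,-0.04],
    [0,0,0],
    [0,0,0]
  ],
  "delta_rot": [
    [0,0,0],
    [0,0,0],
    [0,0,0],
    [0,0,0],
    [0,0,0],
    [0,0,0]
  ],
  "jaw": [0.8,0.8,0.8,0.8,0.8,0.8]
}}

```text
time_s: 11.25
position: [0.4687, 0.0182, 0.2132]
tcp_rot: [-2.386, -2.043, 0.0]
wrist_force: [0.1, -0.1, -0.3]
finger_gap: 0.0681
```

```bash
python3 - <<'E'
from h import *
for c in('top','scene'):
  im=cams.snapshot(c); cv2.imwrite(f'pics/{c}2.png',im)
  print(c,[(d['at'],w2lane(d['at']),d['conf']) for d in spotter.landmark_of('case',c)[:2]])
im=cv2.imread('pics/scene2.png')[180:330,215:345]
cv2.imwrite('pics/s2c.png',cv2.resize(im,None,fx=4,fy=4,interpolation=cv2.INTER_CUBIC))
to(np.r_[lane2w(-.140,-.0),.2],LY+np.pi/2)
E
```

```text
top []
scene [([0.4715, 0.0216, 0.0054], array([-0.0600063,  0.0018585]), 0.81)]
t 11.45 pos [0.4688 0.0181 0.2126] lane [-0.0621 -0.002 ] tooly yaw -0.155 F [-0.24  0.38  0.38] gap 0.0683 q [-0.214  0.338  1.661 -0.     1.145 -0.059]
shift now-axes [ 0.002  -0.0779  0.0127] in target axes [0.0779 0.002  0.0126] turn [-1.5000e-03 -1.6000e-03 -1.5708e+00]
```

View pics/s2c.png

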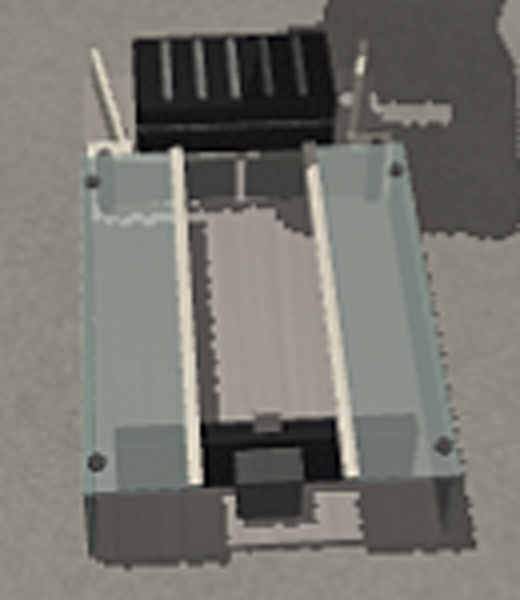

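Request:
{"name": "move_arm", "arguments": {
  "translation": [
    [0,0,0],
    [0,0,0],
    [0,0,0],
    [0,0,0],
    [0,0,0],
    [0,0,0],
    [0,0,0],
    [0,0,0],
    [0,0,0],
    [0.033,0.002,0],
    [0.033,0,0],
    [0,0,0.04],
    [0,0,0.04],
    [0,0,0.025],
    [0,0,0.015],
    [0,0,0],
    [0,0,0]
  ],
  "delta_rot": [
    [0,0,-0.1745],
    [0,0,-0.1745],
    [0,0,-0.1745],
    [0,0,-0.1745],
    [0,0,-0.1745],
    [0,0,-0.1745],
    [0,0,-0.1745],
    [0,0,-0.1745],
    [0,0,-0.1745],
    [0,0,0],
    [0,0,0],
    [0,0,0],
    [0,0,0],
    [0,0,0],
    [0,0,0],
    [0,0,0],
    [0,0,0]
  ],
  "jaw": [0.18,0.18,0.18,0.18,0.18,0.18,0.18,0.18,0.18,0.18,0.18,0.18,0.18,0.18,0.18,0.18,0.18]
}}

```text
time_s: 13.58
position: [0.4044, 0.0303, 0.0937]
tcp_rot: [0.244, 3.132, -0.0]
wrist_force: [0.4, 1.0, 0.3]
finger_gap: 0.0153
```

```bash
python3 - <<'E'
from h import *
to(np.r_[lane2w(-.1,.0005),.09],LY+np.pi/2)
E
```

```text
t 13.575 pos [0.4044 0.0303 0.0937] lane [-0.1277  0.    ] tooly yaw 1.4155 F [0.4  1.03 0.26] gap 0.0153 q [-0.219  0.458  1.974  0.     0.71  -1.635]
shift now-axes [-0.0277  0.0005  0.0037] in target axes [-0.0277  0.0005  0.0037] turn [-0.      0.0003 -0.0003]
```

Request:
{"name": "move_arm", "arguments": {
  "translation": [
    [-0.006,0,0.003],
    [-0.006,0,0],
    [-0.004,0,0],
    [-0.003,0,0],
    [-0.003,0,0],
    [-0.002,0,0],
    [-0.002,0,0],
    [-0.002,0,0],
    [-0.002,0,0],
    [-0.002,0,0]
  ],
  "delta_rot": [
    [0,0,0],
    [0,0,0],
    [0,0,0],
    [0,0,0],
    [0,0,0],
    [0,0,0],
    [0,0,0],
    [0,0,0],
    [0,0,0],
    [0,0,0]
  ],
  "jaw": [0.18,0.18,0.18,0.18,0.18,0.18,0.18,0.18,0.18,0.18]
}}

```text
time_s: 14.82
position: [0.4358, 0.0254, 0.0904]
tcp_rot: [-0.244, -3.132, -0.0]
wrist_force: [-1.9, 0.4, 0.0]
finger_gap: 0.0152
```

Request:
{"name": "move_arm", "arguments": {
  "translation": [
    [-0.003,0,0],
    [-0.003,0,0],
    [-0.003,0,0],
    [-0.003,0,0],
    [-0.003,0,0],
    [-0.003,0,0],
    [-0.003,0,0],
    [-0.003,0,0],
    [-0.003,0,0],
    [-0.003,0,0]
  ],
  "delta_rot": [
    [0,0,0],
    [0,0,0],
    [0,0,0],
    [0,0,0],
    [0,0,0],
    [0,0,0],
    [0,0,0],
    [0,0,0],
    [0,0,0],
    [0,0,0]
  ],
  "jaw": [0.18,0.18,0.18,0.18,0.18,0.18,0.18,0.18,0.18,0.18]
}}

```text
time_s: 16.08
position: [0.4649, 0.0208, 0.0904]
tcp_rot: [-0.243, -3.13, -0.0]
wrist_force: [-6.6, 1.0, 3.4]
finger_gap: 0.0153
```

```bash
python3 - <<'E'
from h import *
im=cams.snapshot('scene'); cv2.imwrite('pics/scene3.png',im)
print([(d['at'],w2lane(d['at']),d['conf']) for d in spotter.landmark_of('case','scene')[:2]])
cv2.imwrite('pics/s3c.png',cv2.resize(im[130:330,200:360],None,fx=3,fy=3,interpolation=cv2.INTER_CUBIC))
st()
E
```

```text
[([0.507, 0.0151, 0.0072], array([-0.02392842,  0.00091692]), 0.59), ([0.2989, -0.2324, -0.0018], array([-0.19132454, -0.27574243]), 0.53)]
t 16.175 pos [0.4652 0.0208 0.0904] lane [-0.0661  0.0001] tooly yaw 1.4156 F [-3.93  1.82  1.75] gap 0.0154 q [-0.21   0.529  1.813 -0.     0.8   -1.626]
```

View pics/s3c.png

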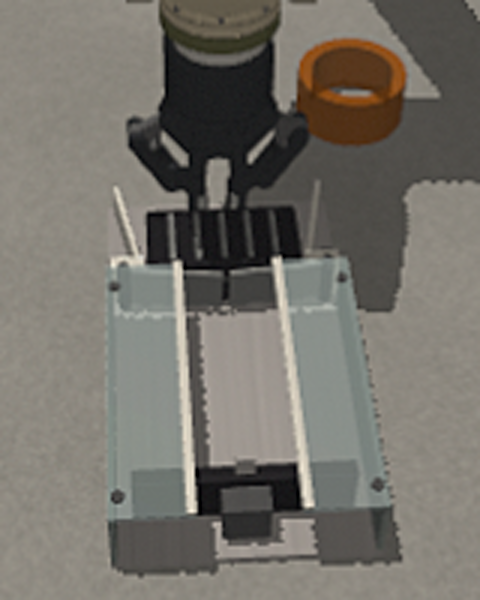

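Request:
{"name": "move_arm", "arguments": {
  "translation": [
    [-0.003,0,0],
    [-0.003,0,0],
    [-0.003,0,0],
    [-0.003,0,0],
    [-0.003,0,0],
    [-0.003,0,0],
    [-0.003,0,0],
    [-0.003,0,0],
    [-0.003,0,0],
    [-0.003,0,0]
  ],
  "delta_rot": [
    [0,0,0],
    [0,0,0],
    [0,0,0],
    [0,0,0],
    [0,0,0],
    [0,0,0],
    [0,0,0],
    [0,0,0],
    [0,0,0],
    [0,0,0]
  ],
  "jaw": [0.18,0.18,0.18,0.18,0.18,0.18,0.18,0.18,0.18,0.18]
}}

```text
time_s: 17.42
position: [0.4948, 0.0162, 0.0904]
tcp_rot: [-0.243, -3.131, -0.0]
wrist_force: [-3.9, 0.5, 0.7]
finger_gap: 0.0154
```

Request:
{"name": "move_arm", "arguments": {
  "translation": [
    [-0.003,0,0],
    [-0.003,0,0],
    [-0.003,0,0],
    [-0.003,0,0],
    [-0.003,0,0],
    [-0.003,0,0],
    [-0.003,0,0],
    [-0.003,0,0],
    [-0.003,0,0],
    [-0.003,0,0]
  ],
  "delta_rot": [
    [0,0,0],
    [0,0,0],
    [0,0,0],
    [0,0,0],
    [0,0,0],
    [0,0,0],
    [0,0,0],
    [0,0,0],
    [0,0,0],
    [0,0,0]
  ],
  "jaw": [0.18,0.18,0.18,0.18,0.18,0.18,0.18,0.18,0.18,0.18]
}}

```text
time_s: 18.68
position: [0.525, 0.0114, 0.0904]
tcp_rot: [0.244, 3.132, -0.0]
wrist_force: [-1.9, -0.9, -1.3]
finger_gap: 0.0151
```

```bash
python3 - <<'E'
from h import *
im=cams.snapshot('scene'); cv2.imwrite('pics/scene4.png',im)
print([(d['at'],w2lane(d['at']),d['conf']) for d in spotter.landmark_of('case','scene')[:2]])
cv2.imwrite('pics/s4c.png',cv2.resize(im[130:330,200:360],None,fx=3,fy=3,interpolation=cv2.INTER_CUBIC))
st()
E
```

```text
[([0.5678, 0.0057, 0.0069], array([0.03759385, 0.00101592]), 0.59)]
t 18.775 pos [0.5253 0.0113 0.0906] lane [-0.0052 -0.    ] tooly yaw 1.4155 F [-1.28  1.23  0.05] gap 0.0154 q [-0.204  0.596  1.647  0.     0.897 -1.62 ]
```

View pics/s4c.png

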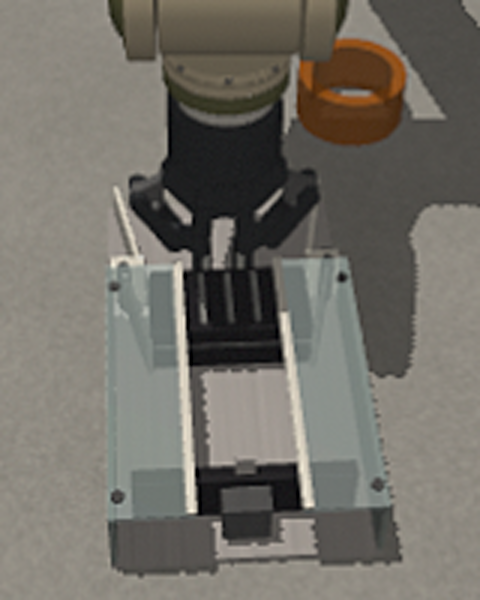

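Request:
{"name": "move_arm", "arguments": {
  "translation": [
    [-0.003,0,0],
    [-0.003,0,0],
    [-0.003,0,0],
    [-0.003,0,0],
    [-0.003,0,0],
    [-0.003,0,0],
    [-0.003,0,0],
    [-0.003,0,0],
    [-0.003,0,0],
    [-0.003,0,0],
    [-0.003,0,0],
    [-0.003,0,0],
    [-0.003,0,0],
    [-0.003,0,0],
    [-0.003,0,0],
    [-0.003,0,0],
    [-0.003,0,0],
    [-0.002,0,0],
    [-0.002,0,0]
  ],
  "delta_rot": [
    [0,0,0],
    [0,0,0],
    [0,0,0],
    [0,0,0],
    [0,0,0],
    [0,0,0],
    [0,0,0],
    [0,0,0],
    [0,0,0],
    [0,0,0],
    [0,0,0],
    [0,0,0],
    [0,0,0],
    [0,0,0],
    [0,0,0],
    [0,0,0],
    [0,0,0],
    [0,0,0],
    [0,0,0]
  ],
  "jaw": [0.18,0.18,0.18,0.18,0.18,0.18,0.18,0.18,0.18,0.18,0.18,0.18,0.18,0.18,0.18,0.18,0.18,0.18,0.18]
}}

```text
time_s: 21.15
position: [0.5792, 0.0029, 0.0904]
tcp_rot: [-0.244, -3.132, -0.0]
wrist_force: [-3.3, 0.4, 1.8]
finger_gap: 0.0156
```

```bash
python3 - <<'E'
from h import *
im=cams.snapshot('scene'); cv2.imwrite('pics/scene5.png',im)
print([(d['at'],w2lane(d['at']),d['conf']) for d in spotter.landmark_of('case','scene')[:2]])
cv2.imwrite('pics/s5c.png',cv2.resize(im[180:330,215:345],None,fx=4,fy=4,interpolation=cv2.INTER_CUBIC))
st()
E
```

```text
[([0.6205, -0.0027, 0.0056], array([0.09095886, 0.00085246]), 0.58), ([0.3409, 0.1628, -0.0024], array([-0.21083908,  0.12120369]), 0.27)]
t 21.25 pos [0.5794 0.0028 0.0904] lane [ 0.0495 -0.    ] tooly yaw 1.4154 F [-1.28  0.12  0.24] gap 0.0155 q [-0.199  0.662  1.488  0.     0.99  -1.615]
```

View pics/s5c.png

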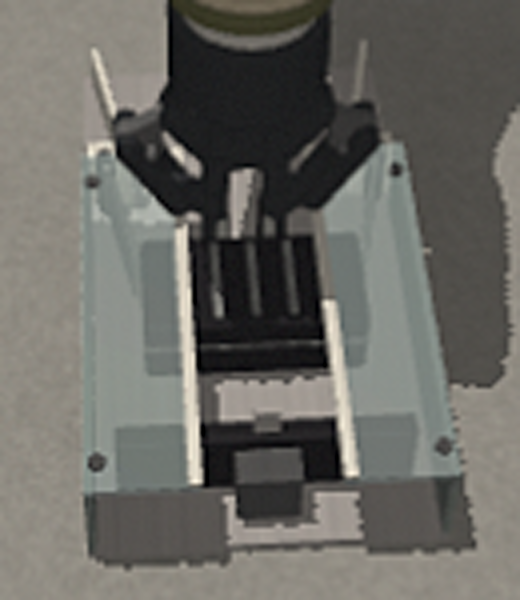

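Request:
{"name": "move_arm", "arguments": {
  "translation": [
    [-0.002,0,0],
    [-0.002,0,0],
    [-0.002,0,0],
    [-0.002,0,0],
    [-0.002,0,0],
    [-0.002,0,0]
  ],
  "delta_rot": [
    [0,0,0],
    [0,0,0],
    [0,0,0],
    [0,0,0],
    [0,0,0],
    [0,0,0]
  ],
  "jaw": [0.18,0.18,0.18,0.18,0.18,0.18]
}}

```text
time_s: 22.0
position: [0.5912, 0.0011, 0.0904]
tcp_rot: [0.244, 3.132, 0.0]
wrist_force: [-0.6, 0.7, -0.9]
finger_gap: 0.0151
```

```bash
python3 - <<'E'
from h import *
im=cv2.imread('pics/scene2.png')
big=cv2.resize(im[180:330,215:345],None,fx=4,fy=4,interpolation=cv2.INTER_CUBIC)
for x,col in((.138,(0,255,255)),(.158,(0,255,0)),(.178,(0,0,255))):
  for z in (.045,.006):
    q=(proj(np.array([np.r_[lane2w(x,y),z] for y in(-.07,.07)]),'scene')-[215,180])*4
    cv2.line(big,tuple(q[0].astype(int).tolist()),tuple(q[1].astype(int).tolist()),col,1)
cv2.imwrite('pics/ov2.png',big);st()
E
```

```text
t 22.0 pos [0.5912 0.0011 0.0904] lane [0.0614 0.    ] tooly yaw 1.4155 F [-0.58  0.75 -0.89] gap 0.0151 q [-0.198  0.677  1.453  0.     1.011 -1.614]
```

View pics/ov2.png

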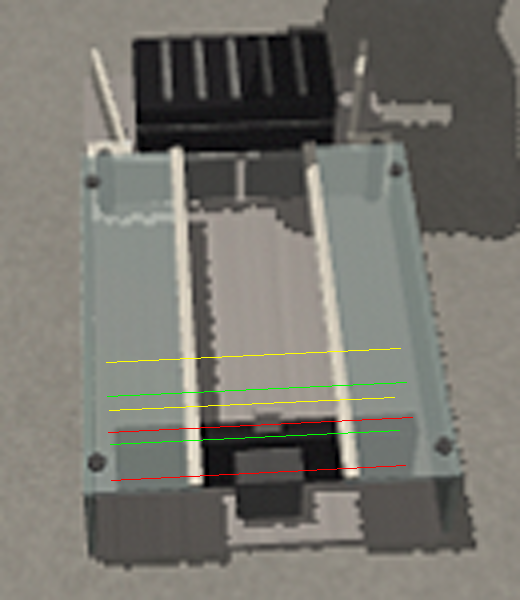

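Request:
{"name": "move_arm", "arguments": {
  "translation": [
    [-0.0015,0,0],
    [-0.0015,0,0],
    [-0.0015,0,0],
    [-0.0015,0,0],
    [-0.0015,0,0],
    [-0.0015,0,0]
  ],
  "delta_rot": [
    [0,0,0],
    [0,0,0],
    [0,0,0],
    [0,0,0],
    [0,0,0],
    [0,0,0]
  ],
  "jaw": [0.18,0.18,0.18,0.18,0.18,0.18]
}}

```text
time_s: 22.75
position: [0.5999, -0.0003, 0.0904]
tcp_rot: [-0.244, -3.132, 0.0]
wrist_force: [-1.6, -0.0, -0.9]
finger_gap: 0.0152
```

Request:
{"name": "move_arm", "arguments": {
  "translation": [
    [-0.0015,0,0],
    [-0.0015,0,0],
    [-0.0015,0,0],
    [-0.0015,0,0],
    [-0.0015,0,0],
    [-0.0015,0,0]
  ],
  "delta_rot": [
    [0,0,0],
    [0,0,0],
    [0,0,0],
    [0,0,0],
    [0,0,0],
    [0,0,0]
  ],
  "jaw": [0.18,0.18,0.18,0.18,0.18,0.18]
}}

```text
time_s: 23.5
position: [0.6088, -0.0017, 0.0904]
tcp_rot: [-0.244, -3.132, 0.0]
wrist_force: [-1.9, -0.7, -0.1]
finger_gap: 0.0153
```

```bash
python3 -c "from h import *;st()"
```

```text
t 23.5 pos [ 0.6088 -0.0017  0.0904] lane [ 0.0793 -0.    ] tooly yaw 1.4155 F [-1.87 -0.74 -0.12] gap 0.0153 q [-0.197  0.7    1.398 -0.     1.043 -1.613]
```

Request:
{"name": "move_arm", "arguments": {
  "translation": [
    [-0.001,0,0],
    [-0.001,0,0],
    [-0.001,0,0],
    [-0.001,0,0],
    [-0.001,0,0],
    [-0.001,0,0]
  ],
  "delta_rot": [
    [0,0,0],
    [0,0,0],
    [0,0,0],
    [0,0,0],
    [0,0,0],
    [0,0,0]
  ],
  "jaw": [0.18,0.18,0.18,0.18,0.18,0.18]
}}

```text
time_s: 24.25
position: [0.6147, -0.0027, 0.0904]
tcp_rot: [-0.244, -3.132, 0.0]
wrist_force: [-1.7, 0.9, 0.3]
finger_gap: 0.0155
```

Request:
{"name": "move_arm", "arguments": {
  "translation": [
    [-0.001,0,0],
    [-0.001,0,0],
    [-0.001,0,0],
    [-0.001,0,0]
  ],
  "delta_rot": [
    [0,0,0],
    [0,0,0],
    [0,0,0],
    [0,0,0]
  ],
  "jaw": [0.18,0.18,0.18,0.18]
}}

```text
time_s: 24.75
position: [0.6187, -0.0033, 0.0904]
tcp_rot: [-0.244, -3.132, -0.0]
wrist_force: [-1.5, 0.8, -0.9]
finger_gap: 0.0155
```

Request:
{"name": "move_arm", "arguments": {
  "translation": [
    [-0.001,0,0],
    [-0.001,0,0],
    [-0.001,0,0],
    [-0.001,0,0]
  ],
  "delta_rot": [
    [0,0,0],
    [0,0,0],
    [0,0,0],
    [0,0,0]
  ],
  "jaw": [0.18,0.18,0.18,0.18]
}}

```text
time_s: 25.25
position: [0.6226, -0.0039, 0.0905]
tcp_rot: [0.244, 3.132, 0.0]
wrist_force: [-1.8, -0.2, -0.1]
finger_gap: 0.0153
```

Request:
{"name": "move_arm", "arguments": {
  "translation": [
    [-0.001,0,0],
    [-0.001,0,0],
    [-0.001,0,0]
  ],
  "delta_rot": [
    [0,0,0],
    [0,0,0],
    [0,0,0]
  ],
  "jaw": [0.18,0.18,0.18]
}}

```text
time_s: 25.62
position: [0.6256, -0.0043, 0.0904]
tcp_rot: [-0.244, -3.132, -0.0]
wrist_force: [-2.4, 0.2, -0.0]
finger_gap: 0.0155
```

Request:
{"name": "move_arm", "arguments": {
  "translation": [
    [-0.001,0,0],
    [-0.001,0,0],
    [-0.001,0,0]
  ],
  "delta_rot": [
    [0,0,0],
    [0,0,0],
    [0,0,0]
  ],
  "jaw": [0.18,0.18,0.18]
}}

```text
time_s: 26.0
position: [0.6285, -0.0048, 0.0904]
tcp_rot: [-0.244, -3.132, -0.0]
wrist_force: [-1.8, 0.6, -0.8]
finger_gap: 0.0153
```

Request:
{"name": "move_arm", "arguments": {
  "translation": [
    [-0.001,0,0],
    [-0.001,0,0],
    [-0.001,0,0]
  ],
  "delta_rot": [
    [0,0,0],
    [0,0,0],
    [0,0,0]
  ],
  "jaw": [0.18,0.18,0.18]
}}

```text
time_s: 26.38
position: [0.6315, -0.0053, 0.0904]
tcp_rot: [0.244, 3.132, 0.0]
wrist_force: [-1.9, 0.2, -0.2]
finger_gap: 0.0153
```

Request:
{"name": "move_arm", "arguments": {
  "translation": [
    [-0.001,0,0],
    [-0.001,0,0],
    [-0.001,0,0]
  ],
  "delta_rot": [
    [0,0,0],
    [0,0,0],
    [0,0,0]
  ],
  "jaw": [0.18,0.18,0.18]
}}

```text
time_s: 26.75
position: [0.6331, -0.0055, 0.0904]
tcp_rot: [-0.243, -3.128, -0.0]
wrist_force: [-12.9, 2.2, 7.3]
finger_gap: 0.0155
```

Request:
{"name": "move_arm", "arguments": {
  "translation": [
    [0,0,0],
    [0.001,0,0],
    [0.003,0,0],
    [0.004,0,0],
    [0,0,-0.01],
    [0,0,-0.03],
    [0,0,-0.05],
    [0,0,-0.05],
    [0.05,0,-0.03],
    [0.05,0,0],
    [0.05,0,0],
    [0,0,0],
    [0,0,0]
  ],
  "delta_rot": [
    [0,0,0],
    [0,0,0],
    [0,0,0],
    [0,0,0],
    [0,0,0],
    [0,0,0],
    [0,0,0],
    [0,0,0],
    [0,0,0],
    [0,0,0],
    [0,0,0],
    [0,0,0],
    [0,0,0]
  ],
  "jaw": [0.18,0.18,0.18,0.18,0.18,0.18,0.18,0.18,0.18,0.18,0.18,0.18,0.18]
}}

```text
time_s: 28.38
position: [0.479, 0.0185, 0.2613]
tcp_rot: [0.244, 3.13, -0.0]
wrist_force: [-0.4, -0.0, -0.6]
finger_gap: 0.015
```

```bash
python3 - <<'E'
from h import *
im=cams.snapshot('scene'); cv2.imwrite('pics/scene6.png',im)
print([(d['at'],w2lane(d['at']),d['conf']) for d in spotter.landmark_of('case','scene')[:2]])
cv2.imwrite('pics/s6c.png',cv2.resize(im[180:330,215:345],None,fx=4,fy=4,interpolation=cv2.INTER_CUBIC))
st()
E
```

```text
[([0.6724, -0.0113, 0.0076], array([0.14356432, 0.00036788]), 0.66)]
t 28.475 pos [0.4793 0.0184 0.2607] lane [-0.0518 -0.0001] tooly yaw 1.4154 F [0.07 0.29 0.89] gap 0.0152 q [-0.209  0.298  1.56  -0.     1.283 -1.624]
```

View pics/s6c.png

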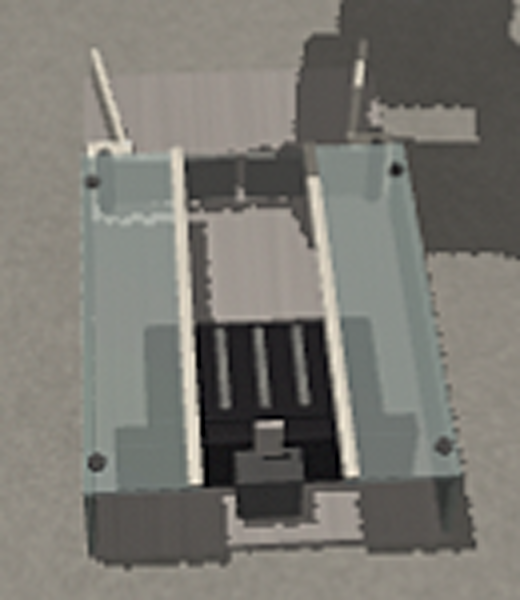

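```bash
python3 -c "from rig import job;print(job.job_done())"
```

```text
the job is handed in; nothing more can be done
None
```

The bit case is in the lane, home against the end stop, and I have handed the job in. The hand-in reports no verdict, so I can't confirm a pass.

- **Placing:** I gripped the case across its 58 mm, set it flat in the mouth and let go. The camera put it at lane x about -60 mm, y about +2 mm, with the flaps shut.
- **Pushing:** I pushed with nearly closed fingers. The highest wrist reading through the gate was about 7 N. Those are readings at the end of each move only, so brief peaks in between were not seen.
- **Finding the stop:** I stepped in at 1 mm per row and felt firm contact. The force rose from 2 N to about 15 N (12.9 N along x, 7.3 N upward), with the case front at about lane x +175 mm.
- **Last checks:** The camera put the case at lane x +143.6 mm, y +0.4 mm. In the picture it looks square and flat against the stop with both flaps shut, and the fingers are clear. The flap angles and feeler depth could not be read directly, so those rest on the contact force and the picture.
- **Other things on the bench:** I only moved the arm high above or well away from them, but I did not measure their positions again at the end.
- **Disagreement:** The networks and my overlay of the lane's edges differed by 2 to 3 mm sideways. I used a value between them, and the case went through the gate without catching.

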